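Lock up the forme with the wedge quoin

TASK

The type in the small chase is still loose. Take the steel wedge quoin from the bench, lay it flat in the gap between the tapered wooden side-stick and the bar of the chase, straight side against the bar and thin end towards the stick's thick end, and drive it along until the whole row is locked tight and the wedge stays tight by itself. Keep the type standing flat on the plate and leave the other things on the bench alone.

Things in the scene. Friction and masses are not known exactly. Their poses are not given: they have to be found in the camera images.
- chase: Fixed steel plate 236 x 202 x 6 mm with a dark steel frame (the chase) clamped on it. Origin: centre of the plate's underside. Inner faces of the frame at x = +-90.85, y = +-75 mm; bars 16 mm wide, tops 18 mm over the bench. Two toe clamps (29 mm over the bench) on the +y and -y bars at x = 45 mm. Row from +x to -x: block 57.6 mm, type 9, 11, 9 mm, block 57.6 mm (13 mm high), side-stick, gap for the wedge.
- side_stick: Loose wooden strip in the chase, 108 mm along y, 12 mm high, 9 mm wide at its -y end, 27 mm at its +y end (taper 1 in 6). Origin: underside, mid length, 4.5 mm from its straight +x face; the tapered face looks to -x. Axes as the chase's. With the row pushed together its origin is at x = -57.9 mm in the chase; it starts about 3 mm short of that. The gap from it to the -x bar narrows towards +y.
- wedge_quoin_mid (a point): Dark steel wedge on the bench, 0.11 kg, 58 mm long, 22.5 mm high; point half-way along and up. Thin end +y, thick end -y. Lower 12 mm: straight face at x = -6, tapered face (1 in 6) from x = +6 mm at the thin end to +15.7 at the thick end. Above it a full-length parallel rib, x = -5 to +5 mm, from 12 to 22.5 mm over the underside: grip the rib, so the fingers clear the bars and stick (18 mm over the bench).
- gap_wide (a point): Point fixed in the wide -y end of the gap, axes as the chase's: with the wedge's centre point here and axes parallel, the wedge lies on the plate, 4 mm clear of the -x bar, 8 mm of the -y bar behind it and about 4 mm of the stick. The wedge has then to go 4 mm towards -x (straight face on the bar) and some 70 mm towards +y. A loose steel bar, 112 x 34 x 10 mm, lies 45 mm off between row and -y bar.
- gap_tight (a point): Point fixed in the chase, axes as the chase's: about where the wedge's centre point stands when the row is tight, straight face on the -x bar (give or take 5 mm along y). The wedge meets the stick some 20 mm before; pushing along +y then takes about 3 to 10 N until the row is together and it binds; 12 to 20 N locks it and friction holds it.
- line_1_mid (a point): Centre of type line 1 of 3 (light metal slug standing on edge, 9 x 100 x 23.5 mm high, face up), line 1 the farthest from the side-stick. Axes as the chase's at the start.
- line_2_mid (a point): Centre of type line 2 of 3 (light metal slug standing on edge, 11 x 100 x 23.5 mm high, face up), line 1 the farthest from the side-stick. Axes as the chase's at the start.
- line_3_mid (a point): Centre of type line 3 of 3 (light metal slug standing on edge, 9 x 100 x 23.5 mm high, face up), line 1 the farthest from the side-stick. Axes as the chase's at the start.
- expanding_quoin_mid (a point): Centre of another loose piece, a dark rectangular expanding quoin, 24 x 52 x 16 mm, not part of this job.
- loupe: Black standing loupe, diameter 37 mm, 38 mm high, origin at the centre of its underside; not part of this job.
- quoin_key: Steel T key, 70 x 94 x 11 mm, lying flat, origin at the centre of its underside; not part of this job.

How it is judged:
By the outcome, as a careful person would: the job done as asked, in the order asked, and still so for the second after the job is handed in, with the robot touching nothing.
It also fails if it takes over 58 s, if anything falls off the work surface, if the arm or the gripper's body presses on something with over 40 N, if the wrist force passes 120 N, or if a joint passes its speed limit or range.

ROBOT

A 6-joint arm with a two-finger parallel gripper is mounted at the origin on a cart in front of the work surface, level with it; the furniture and walls round the work are solid. World frame = base frame: x ahead of the robot, y to its left, z up, the work surface at z = 0. Lengths are in m, angles in degrees, forces in N, time in s.
With the tool pointing down it reaches from about 0.35 to 0.875 m from the base axis. Payload 4.2 kg.
Tool frame: the origin (TCP) lies on the centre line of the jaws, within the pads' length; the fingertips stand tip_reach ahead of it and the grasp point (between the pads) is the TCP (tip_reach is the distance from the TCP to the fingertips, in m); z points along the fingers, y is the line along which they close (so a half turn about z gives the same grasp; the last joint's range is limited). The gripper opens to 87 mm and grips with 3 to 60 N. Pads are 19 mm wide; open, the fingers measure 117 mm over their backs; the gripper's body (75 mm by 190 mm) begins 51 mm behind the grasp point.
Start: joints at [82.082, 22.042, 0.453, 0, -68.411, -14.817], TCP at [0.242, 0.576, 0.242] pointing down, gripper open.
Joint ranges: [-179.83, 179.83], [-69.29, 118.12], [-61.27, 80.66], [-181.25, 117.63], [-171.15, -9.14], [-177.46, 177.46]. Speed limits (degrees/s): [159.86, 159.86, 180, 180, 180, 180].

INTERFACE

Orientations are given as a 3x3 rotation matrix whose columns are the frame's x, y, z axes.
In Python, from station import sense, capture, finish_job, tip_reach gives the robot as it stands.
- The arm moves only by the tool arm_command, never from a script. Its argument "deltas" is a list of rows, each a list of 7 numbers: the turn, a rotation vector about the tool's x, y, z in rad, then the shift along the tool's x, y, z in cm, then the closure, from -1 (fully open) to 1 (shut), so that 0 is half open. In form: [[rx, ry, rz, dx, dy, dz, hand], ...]. A call has 1 to 8 rows; each row is the pose to reach, as a shift and turn from the pose commanded when the call began, along the tool's axes at that moment; what a row does not reach only later rows make up. A row lasts 1/12 s, in which the tool goes at most 41.7 mm and 7.16 degrees, less where a joint would pass 70% of its speed; a pose out of reach is approached as far as the arm can. A call with a gripper value outside its range is refused whole. The fingers move at their own pace and stop on an object; the grip force is fixed at half the most. Time passes only in rows, so rows that repeat a pose let the fingers close. It gives the time, the measured TCP pose, the force, the opening and the grip force at its end, in the units of the state.
- sense(): the state, without advancing time (a new reading comes with each control period).
- capture(name): name is "scene" or "side" or "wrist"; returns a dict with "pixels" (384x512x3 uint8, blue, green, red), "fovy" (degrees; the focal length in pixels is half the picture's height over the tangent of half this angle, whatever the lens; pixels are square), "cx", "cy" (the principal point, pixels), "rvec" (rotation vector, rad) and "tvec" (3), from world to camera coordinates, as OpenCV has them. Camera axes: x right, y down, z forward; pixel columns grow to the right and rows downward; lengths in m; the calibration is good to about 2 mm. A picture is of the moment at which its call begins. There is no depth.
- finish_job(): hands the job in; it is judged then, once.
The state is a dict: "time_s": time; "joints": joint angles; "joint_velocities": joint speeds; "effort": joint torques, N m; "tcp_pos": TCP position; "ee_rot": TCP orientation; "wrist_force": force on the tool from outside, world axes, zero at the start; "moment": the same for the moment, N m; "gripper_width": opening from 0.0 (shut) to 1.0 (fully open); "gripper_force": force on a finger pad.
Only numpy, scipy, OpenCV 4.12 (cv2) and the standard library are available. Lean on these libraries where they do the work, as an engineer would, in place of code of your own. Each camera call takes 0.05 s, during which the arm holds its last target. There are 200 camera calls.

## Working session

There is one attempt and no reset: what is moved stays moved. The work goes in short steps, Python scripts to look and compute and a tool call to move; the robot and the scene stay as the last step left them, time stands still between calls to the robot, and variables do not carry over. Pictures are saved under pics/ and viewed, at most 10 in all, crops included, and the job is handed in when it is done.

Besides the shell and the picture viewer there is one more tool, called after "Emit:" as name(argument=value, ...), one argument or row to a line, values as JSON. arm_command: Moves the arm, as the interface text tells. Its arguments: {"type":"object","properties":{"deltas":{"type":"array"}},"required":["deltas"]}

```bash
ls; mkdir -p pics; cat > h.py <<'E'
import numpy as np, cv2
from station import sense, capture, finish_job, tip_reach
def cam(n):
    c=capture(n); R,_=cv2.Rodrigues(np.array(c['rvec'],float)); t=np.array(c['tvec'],float).ravel()
    f=192/np.tan(np.radians(c['fovy'])/2)
    return dict(im=np.array(c['pixels']),R=R,t=t,f=f,cx=c['cx'],cy=c['cy'])
def ray(c,u,v,z):
    d=c['R'].T@np.array([(u-c['cx'])/c['f'],(v-c['cy'])/c['f'],1]); o=-c['R'].T@c['t']
    return o+d*(z-o[2])/d[2]
def proj(c,p):
    q=c['R']@np.array(p)+c['t']; return c['f']*q[:2]/q[2]+[c['cx'],c['cy']]
E
python3 - <<'E'
from h import *
import pickle
print(tip_reach, sense())
cs={n:cam(n) for n in('scene','side','wrist')}
pickle.dump(cs,open('c0.pkl','wb'))
for n,c in cs.items():
    print(n,c['f'],c['cx'],c['cy'],-c['R'].T@c['t'])
    cv2.imwrite(f'pics/{n}0.png',c['im'])
E
```

```text
pics
0.019 {'time_s': 0.0, 'joints': array([ 8.20828919e+01,  2.20904296e+01,  3.79555448e-01, -2.63295616e-02,
       -6.84108874e+01, -1.48169471e+01]), 'joint_velocities': array([-0.01526092,  0.06006062,  0.07704517,  0.08169792, -0.06367837,
        0.02644478]), 'effort': array([ 1.55912370e-03, -3.90663242e+01,  1.87405765e+01,  4.21981573e+00,
        1.10793096e-02, -1.77040433e-04]), 'tcp_pos': array([0.24130652, 0.57593407, 0.24046841]), 'ee_rot': array([[ 9.22243067e-01, -3.86609897e-01, -7.15938672e-04],
       [-3.86610538e-01, -9.22240807e-01, -2.04599014e-03],
       [ 1.30732180e-04,  2.16368966e-03, -9.99997651e-01]]), 'wrist_force': array([-0.73048373, -0.26823048, -0.21721033]), 'moment': array([-0.03505754, -0.01013367,  0.00742374]), 'gripper_force': 0.0, 'gripper_width': 1.0026106232611016}
scene 408.82961434763854 256.3412765708224 186.65540456169376 [-0.21823604 -0.57739863  0.65100893]
side 384.8933558915552 250.00779855872307 198.34272654202027 [0.09254304 0.46230531 0.54658005]
wrist 309.2495612568905 253.47309901749313 193.01006146853624 [0.31274943 0.5459951  0.3830404 ]
```

View pics/scene0.png

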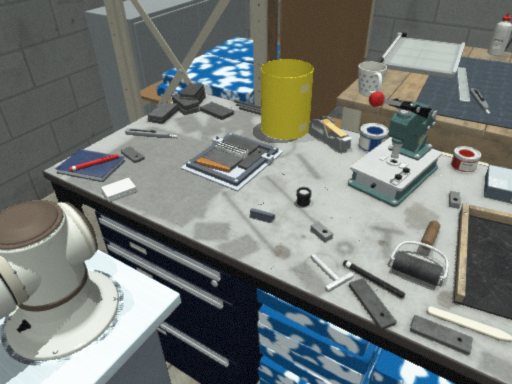

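View pics/side0.png

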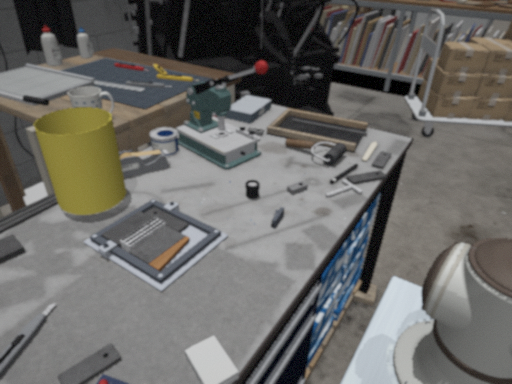

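The chase lies at about (233,160) in the scene view and (157,240) in the side view. There are two candidate quoins: (262,215)/(278,216) and (321,231)/(297,187). I'll zoom in on both.

```bash
python3 - <<'E'
from h import *
import pickle
cs=pickle.load(open('c0.pkl','rb'))
for n,ps in (('scene',[(262,215),(321,231),(233,160)]),('side',[(278,216),(297,187),(157,240)])):
    for p in ps: print(n,p,ray(cs[n],*p,0.01).round(3))
S,D=cs['scene']['im'],cs['side']['im']
r=lambda a,x,y,w,h,W,H:cv2.resize(a[y:y+h,x:x+w],(W,H),interpolation=cv2.INTER_CUBIC)
top=np.hstack([r(S,178,128,110,82,400,300),r(D,80,195,152,114,400,300)])
bot=np.hstack([r(S,240,190,104,78,400,300),r(D,240,170,80,60,400,300)])
cv2.imwrite('pics/z.png',np.vstack([top,bot]))
E
```

```text
scene (262, 215) [ 0.43  -0.181  0.01 ]
scene (321, 231) [ 0.451 -0.327  0.01 ]
scene (233, 160) [0.599 0.021 0.01 ]
side (278, 216) [ 0.428 -0.188  0.01 ]
side (297, 187) [ 0.451 -0.328  0.01 ]
side (157, 240) [0.599 0.035 0.01 ]
```

View pics/z.png

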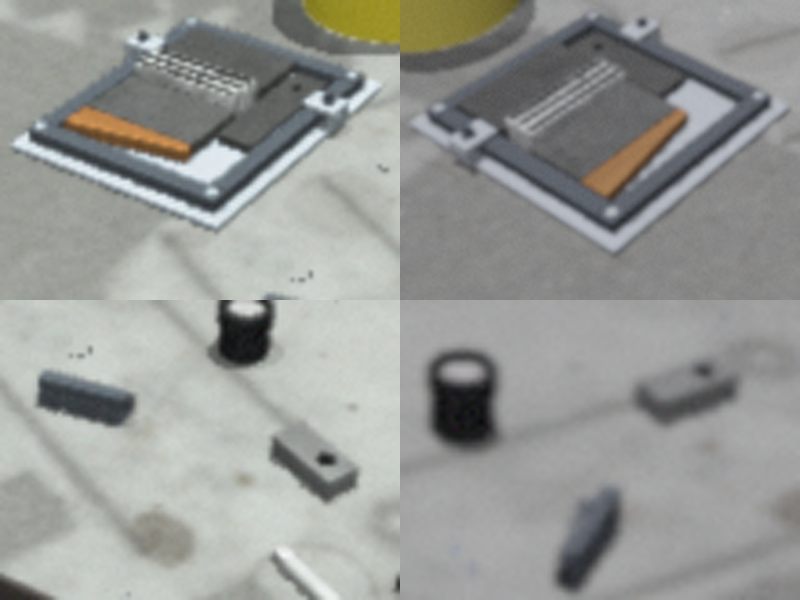

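Upper crops show the chase with the orange stick beside the near-left (-x) bar. Its thick (+y) end is at left in the scene view and at bottom in the side view. The ribbed wedge is the left piece, scene (262,215), and the pale block with a hole is the expanding quoin. Next: the chase pose from the plate corners, and the approach move.

```bash
cat >> h.py <<'E'
def go(x,y,z,yaw=None,P=None,R=None):
    """shift (cm, tool axes) and rz (rad) from pose; yaw = world heading (deg) of tool x"""
    s=sense(); P=s['tcp_pos'] if P is None else P; R=s['ee_rot'] if R is None else R
    d=R.T@(np.array([x,y,z])-P)*100
    h=np.degrees(np.arctan2(R[1,0],R[0,0]))
    rz=0 if yaw is None else -np.radians((yaw-h+180)%360-180)
    return d.round(2), round(float(rz),3), 'heading',round(float(h),2)
E
python3 - <<'E'
from h import *
import pickle
cs=pickle.load(open('c0.pkl','rb'))
# refine plate corners with bright mask: hull -> quad
for n,(x0,y0,x1,y1) in (('scene',(176,125,290,200)),('side',(78,190,236,300))):
    c=cs[n]
    if n=='scene': q={'-+':(181.3,168.4),'--':(237.1,190.3),'+-':(283,152)}
    else: q={'-+':(161.7,290.8),'--':(228,236),'++':(84.6,242.5)}
    g={k:ray(c,*p,.006) for k,p in q.items()}
    for k in g: print(n,k,g[k].round(4))
    a=g['-+']-g['--']; print('y dir deg',np.degrees(np.arctan2(a[1],a[0])),'len',np.linalg.norm(a))
    cen=(g['-+']+g['+-'])/2 if n=='scene' else (g['--']+g['++'])/2
    print('centre',cen)
print(go(.40,.2,.26)); print(go(.43,-.13,.26))
E
```

```text
scene -+ [0.4913 0.1266 0.006 ]
scene -- [ 0.4861 -0.0694  0.006 ]
scene +- [ 0.7176 -0.0801  0.006 ]
y dir deg 88.49008776525119 len 0.1960162374599353
centre [0.604472   0.02320745 0.006     ]
side -+ [0.492  0.1321 0.006 ]
side -- [ 0.4845 -0.0656  0.006 ]
side ++ [0.7226 0.1249 0.006 ]
y dir deg 87.83428357551097 len 0.19785421702177644
centre [0.6035902  0.02965729 0.006     ]
(array([29.17, 28.55, -1.88]), 0.0, 'heading', -22.74)
(array([44.69, 57.83, -1.83]), 0.0, 'heading', -22.74)
```

Emit:
arm_command(
  deltas=[
    [0,0,0,29.2,28.5,-2,-1],
    [0,0,0,29.2,28.5,-2,-1],
    [0,0,0,29.2,28.5,-2,-1],
    [0,0,0,29.2,28.5,-2,-1],
    [0,0,0,35,38,-2,-1],
    [0,0,0,40,48,-1,-1],
    [0,0,0,44.7,57.8,0,-1],
    [0,0,0,44.7,57.8,0,-1],
  ],
)

```text
time_s: 0.82
tcp_pos: [0.3473, 0.2597, 0.2494]
ee_rot: [[0.922, -0.386, -0.0], [-0.386, -0.922, 0.0], [-0.0, -0.0, -1.0]]
wrist_force: [0.9, 0.4, 0.6]
gripper_width: 1.0
gripper_force: 0.0
```

```bash
python3 -c "
from h import *
s=sense();print(s['time_s'],s['tcp_pos'],s['joints'].round(1));print(go(.43,-.10,.22,-92))"
```

```text
0.8167 [0.34733501 0.25969359 0.24939945] [ 58.4   2.6 -23.9  -0.  -63.5   8.9]
(array([21.52, 29.99,  2.94]), 1.209, 'heading', -22.72)
```

Emit:
arm_command(
  deltas=[
    [0,0,1.21,21.5,30,3,-1],
    [0,0,1.21,21.5,30,3,-1],
    [0,0,1.21,21.5,30,3,-1],
    [0,0,1.21,21.5,30,3,-1],
    [0,0,1.21,21.5,30,3,-1],
    [0,0,1.21,21.5,30,3,-1],
    [0,0,1.21,21.5,30,3,-1],
    [0,0,1.21,21.5,30,3,-1],
  ],
)

```text
time_s: 1.48
tcp_pos: [0.4213, -0.0641, 0.2226]
ee_rot: [[0.167, -0.986, 0.001], [-0.986, -0.167, 0.0], [-0.0, -0.001, -1.0]]
wrist_force: [1.3, 1.3, 0.7]
gripper_width: 1.001
gripper_force: 0.0
```

```bash
python3 -c "
from h import *
s=sense();print(s['time_s'],s['tcp_pos'],s['joints'].round(1));print(go(.43,-.10,.20,-92))"
```

```text
1.4833 [ 0.42134001 -0.06408124  0.22257652] [ 13.4   3.2 -27.4  -0.  -59.4  -3.7]
(array([ 3.69, -0.25,  2.26]), 0.203, 'heading', -80.37)
```

Emit:
arm_command(
  deltas=[
    [0,0,0.2,3,0,2,-1],
    [0,0,0.2,3,0,2,-1],
    [0,0,0.2,3,0,2,-1],
    [0,0,0.2,3,0,2,-1],
    [0,0,0.2,3,0,2,-1],
  ],
)

```text
time_s: 1.9
tcp_pos: [0.427, -0.0911, 0.203]
ee_rot: [[-0.023, -1.0, 0.001], [-1.0, 0.023, 0.0], [-0.0, -0.001, -1.0]]
wrist_force: [0.0, 0.2, -0.4]
gripper_width: 0.999
gripper_force: 0.0
```

```bash
python3 - <<'E'
from h import *
import pickle
s=sense();print(s['time_s'],s['tcp_pos'],s['ee_rot'][:,0])
c=cam('wrist');pickle.dump((c,s),open('w1.pkl','wb'))
p=proj(c,[.43,-.185,.01]);print(p)
x,y=int(p[0])-65,int(p[1])-50; x,y=max(0,min(x,382)),max(0,min(y,284)); print(x,y)
a=cv2.resize(c['im'][y:y+100,x:x+130],(780,600),interpolation=cv2.INTER_CUBIC)
cv2.imwrite('pics/w1.png',a)
E
```

```text
1.9 [ 0.42701904 -0.09107319  0.20296259] [-2.31427258e-02 -9.99732168e-01 -8.38955936e-05]
[249.24518205  86.05138203]
184 36
```

View pics/w1.png

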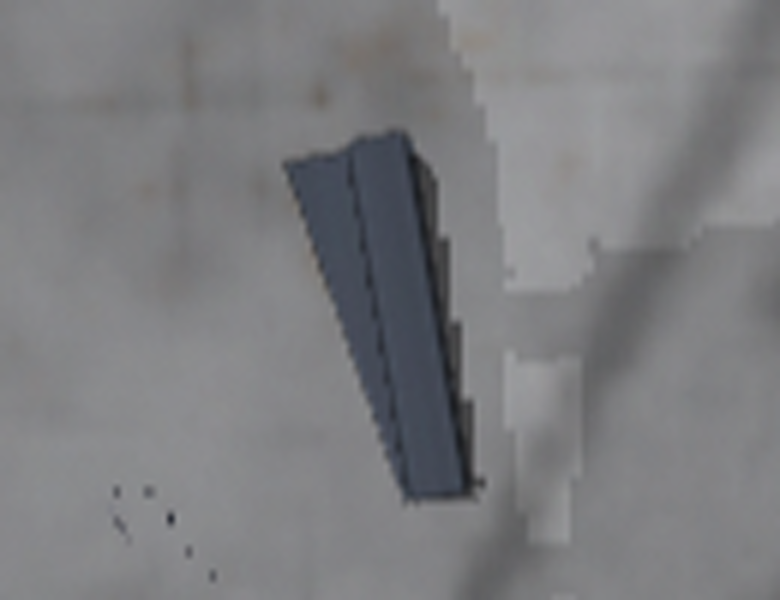

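The rib runs from the thick end at crop (378,138) to the thin end at crop (437,492), with the taper on the left. That puts the thin end towards world +y, the same sense as the chase.

```bash
python3 - <<'E'
from h import *
import pickle
c,s=pickle.load(open('w1.pkl','rb'))
f=lambda u,v,z=.0225: ray(c,184+u/6-.4,36+v/6-.4,z)
a=f(378,138);b=f(437,492);print(a,b,np.linalg.norm(b-a),'width',np.linalg.norm(f(352,143)-f(406,131)))
m=(a+b)/2;d=b-a;h=np.degrees(np.arctan2(d[1],d[0]));print('mid',m,'heading',h)
print(go(m[0],m[1],.08,h-180))
E
```

```text
[ 0.43170304 -0.20950824  0.0225    ] [ 0.4233535  -0.15391467  0.0225    ] 0.05621707968338097 width 0.008877993806931928
mid [ 0.42752827 -0.18171145  0.0225    ] heading 98.54135318031703
(array([ 9.09, -0.24, 12.31]), -0.172, 'heading', -91.31)
```

Emit:
arm_command(
  deltas=[
    [0,0,-0.17,9.1,-0.2,8,-1],
    [0,0,-0.17,9.1,-0.2,12,-1],
    [0,0,-0.17,9.1,-0.2,12,-1],
    [0,0,-0.17,9.1,-0.2,12,-0.4],
    [0,0,-0.17,9.1,-0.2,12,-0.4],
    [0,0,-0.17,9.1,-0.2,12,-0.4],
    [0,0,-0.17,9.1,-0.2,12,-0.4],
  ],
)

```text
time_s: 2.53
tcp_pos: [0.4278, -0.1819, 0.0838]
ee_rot: [[0.146, -0.989, 0.003], [-0.989, -0.146, -0.001], [0.001, -0.003, -1.0]]
wrist_force: [0.0, -0.1, 1.4]
gripper_width: 0.781
gripper_force: 0.0
```

```bash
python3 - <<'E'
from h import *
s=sense();print(s['tcp_pos'],s['gripper_width'],s['wrist_force']);print(go(.4275,-.1817,.0335,-81.5))
E
```

```text
[ 0.42778378 -0.18188423  0.08380165] 0.781107438235149 [ 0.0183536  -0.13022701  1.42808775]
(array([-0.03,  0.04,  5.03]), -0.002, 'heading', -81.61)
```

Emit:
arm_command(
  deltas=[
    [0,0,0,0,0,2.5,-0.4],
    [0,0,0,0,0,4.9,-0.4],
    [0,0,0,0,0,4.9,0],
    [0,0,0,0,0,4.9,0.5],
    [0,0,0,0,0,4.9,1],
    [0,0,0,0,0,4.9,1],
    [0,0,0,0,0,4.9,1],
    [0,0,0,0,0,4.9,1],
  ],
)

```text
time_s: 3.2
tcp_pos: [0.4271, -0.1826, 0.0346]
ee_rot: [[0.144, -0.99, 0.002], [-0.99, -0.144, -0.0], [0.001, -0.002, -1.0]]
wrist_force: [-0.4, 0.5, -0.4]
gripper_width: 0.331
gripper_force: 0.0
```

```bash
python3 - <<'E'
from h import *
s=sense();print(s['tcp_pos'],s['gripper_width'],s['gripper_force'],s['wrist_force'],go(.4275,-.1817,.0335,-81.5))
E
```

```text
[ 0.42713117 -0.18259106  0.03462967] 0.330597277714801 0.0 [-0.38885768  0.4623831  -0.41997417] (array([-0.08, -0.05,  0.11]), -0.004, 'heading', -81.73)
```

Emit:
arm_command(
  deltas=[
    [0,0,0,0,0,0.1,1],
    [0,0,0,0,0,0.1,1],
    [0,0,0,0,0,0.1,1],
    [0,0,0,0,0,0.1,1],
    [0,0,0,0,0,0.1,1],
    [0,0,0,0,0,0.1,1],
  ],
)

```text
time_s: 3.7
tcp_pos: [0.4266, -0.1827, 0.0326]
ee_rot: [[0.144, -0.99, 0.0], [-0.99, -0.144, -0.0], [0.0, -0.0, -1.0]]
wrist_force: [0.4, -0.2, 1.9]
gripper_width: 0.11
gripper_force: 30.0
```

```bash
python3 - <<'E'
from h import *
s=sense();print(s['tcp_pos'],s['gripper_width'],s['gripper_force'],s['wrist_force'],go(.51,-.11,.20,-92))
E
```

```text
[ 0.42656728 -0.1826642   0.03259251] 0.110294874306972 29.979777932167053 [ 0.36238138 -0.20228661  1.88893776] (array([ -5.99,  -9.3 , -16.74]), 0.179, 'heading', -81.75)
```

```bash
python3 - <<'E'
from h import *
print(go(.54,.08,.20,-92))
E
```

```text
(array([-24.36, -15.  , -16.74]), 0.179, 'heading', -81.75)
```

Emit:
arm_command(
  deltas=[
    [0,0,0,0,0,-4,1],
    [0,0,0,0,0,-8,1],
    [0,0,0.18,-3,-2,-12,1],
    [0,0,0.18,-24.4,-15,-16.7,1],
    [0,0,0.18,-24.4,-15,-16.7,1],
    [0,0,0.18,-24.4,-15,-16.7,1],
    [0,0,0.18,-24.4,-15,-16.7,1],
    [0,0,0.18,-24.4,-15,-16.7,1],
  ],
)

```text
time_s: 4.37
tcp_pos: [0.5179, 0.0316, 0.1876]
ee_rot: [[-0.036, -0.999, -0.001], [-0.999, 0.036, 0.0], [0.0, 0.001, -1.0]]
wrist_force: [0.4, -0.2, -1.3]
gripper_width: 0.109
gripper_force: 30.0
```

```bash
python3 - <<'E'
from h import *
s=sense();print(s['tcp_pos'],s['gripper_width'],s['gripper_force'],s['wrist_force'],go(.54,.08,.20,-92))
E
```

```text
[0.51785324 0.03163483 0.18764144] 0.10919011690508243 29.97195303440094 [ 0.39142929 -0.15148846 -1.2952873 ] (array([-4.91, -2.04, -1.24]), -0.001, 'heading', -92.07)
```

Emit:
arm_command(
  deltas=[
    [0,0,0,-4.5,-1.8,-1.2,1],
    [0,0,0,-4.5,-1.8,-1.2,1],
    [0,0,0,-4.5,-1.8,-1.2,1],
    [0,0,0,-4.5,-1.8,-1.2,1],
  ],
)

```text
time_s: 4.7
tcp_pos: [0.5369, 0.0742, 0.1985]
ee_rot: [[-0.035, -0.999, -0.003], [-0.999, 0.035, -0.001], [0.001, 0.003, -1.0]]
wrist_force: [0.5, -0.3, -2.6]
gripper_width: 0.109
gripper_force: 30.0
```

```bash
python3 - <<'E'
from h import *
import pickle
s=sense();print(s['tcp_pos'],s['ee_rot'][:,0])
c=cam('wrist');pickle.dump((c,s),open('w2.pkl','wb'))
cv2.imwrite('pics/w2.png',cv2.resize(c['im'],(800,600),interpolation=cv2.INTER_CUBIC))
E
```

```text
[0.53689461 0.07423862 0.19847717] [-3.53991856e-02 -9.99373022e-01  6.78878343e-04]
```

View pics/w2.png

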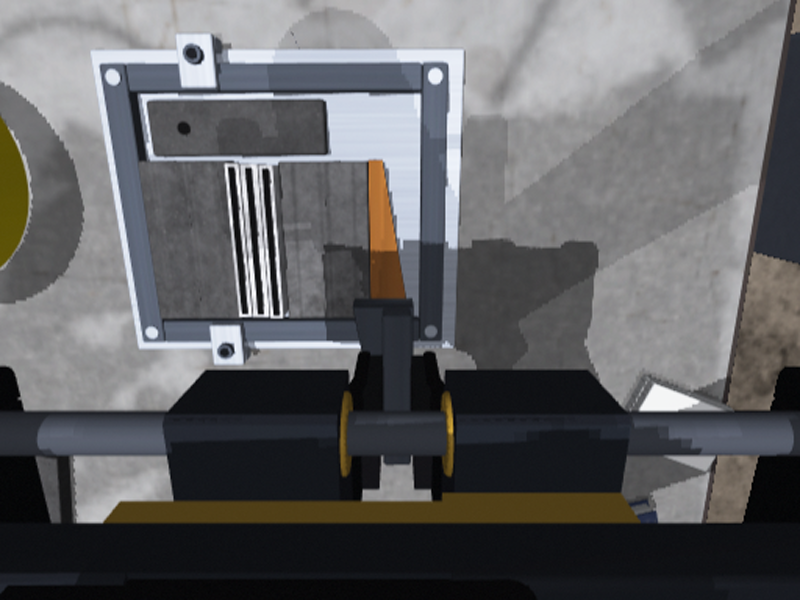

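```bash
python3 - <<'E'
from h import *
import pickle
c,s=pickle.load(open('w2.pkl','rb'))
k=512/800
f=lambda u,v,z: ray(c,u*k-.2,v*k-.2,z)
S=[f(*p,.019) for p in((435,76),(431,331),(112,76),(152,332))]
for a in S: print(a.round(4))
cen=sum(S)/4; print('cen',cen)
dx=(S[2]+S[3]-S[0]-S[1])/2; dy=(S[1]+S[3]-S[0]-S[2])/2
print(np.linalg.norm(dx),np.linalg.norm(dy),np.degrees(np.arctan2(dx[1],dx[0])),np.degrees(np.arctan2(dy[1],dy[0])))
for p,z in(((91,52),.006),((464,50),.006),((139,348),.006),((452,348),.006),((421,95),.018)): print(p,f(*p,z).round(4))
R,P=s['ee_rot'],s['tcp_pos']
for p in((384,301),(412,301)): print('wedge end in tool',(R.T@(f(*p,P[2]-.0101)-P)).round(4))
E
```

```text
[ 0.5089 -0.0521  0.019 ]
[0.5139 0.113  0.019 ]
[ 0.706  -0.0591  0.019 ]
[0.7109 0.1066 0.019 ]
cen [0.60993094 0.02709345 0.019     ]
0.19709720357397645 0.1654588115069732 -1.935602467961818 88.28428384306552
(91, 52) [ 0.7233 -0.0755  0.006 ]
(464, 50) [ 0.4895 -0.0684  0.006 ]
(139, 348) [0.7298 0.1232 0.006 ]
(452, 348) [0.4977 0.1316 0.006 ]
(421, 95) [ 0.5177 -0.0418  0.018 ]
wedge end in tool [ 0.0332 -0.0046  0.0101]
wedge end in tool [0.0332 0.0046 0.0101]
```

Everything shows clearly. The screws put the chase centre at (0.610, 0.0274) with heading -1.85°. The held wedge's thick end is at (398,301), with its taper facing the stick. Moving over gap_wide.

```bash
cat >> h.py <<'E'
C=np.array([.610,.0274]); TH=np.radians(-1.85)
RC=np.array([[np.cos(TH),-np.sin(TH)],[np.sin(TH),np.cos(TH)]])
def c2w(X,Y): return C+RC@np.array([X,Y])/1000
def w2c(p): return RC.T@(np.array(p)[:2]-C)*1000
E
python3 - <<'E'
from h import *
w=c2w(-80.85,-35);print(w,go(*w,.075,-91.85))
E
```

```text
[ 0.52806224 -0.00497168] (array([ 7.85,  0.53, 12.35]), -0.004, 'heading', -92.09)
```

Emit:
arm_command(
  deltas=[
    [0,0,-0.004,4,0.2,4,1],
    [0,0,-0.004,7.8,0.5,6,1],
    [0,0,-0.004,7.8,0.5,9,1],
    [0,0,-0.004,7.8,0.5,12.3,1],
    [0,0,-0.004,7.8,0.5,12.3,1],
    [0,0,-0.004,7.8,0.5,12.3,1],
    [0,0,-0.004,7.8,0.5,12.3,1],
  ],
)

```text
time_s: 5.33
tcp_pos: [0.5312, -0.0039, 0.0782]
ee_rot: [[-0.032, -0.999, 0.003], [-0.999, 0.032, -0.0], [-0.0, -0.003, -1.0]]
wrist_force: [0.3, 0.7, -1.5]
gripper_width: 0.108
gripper_force: 30.0
```

```bash
python3 - <<'E'
from h import *
import pickle
s=sense();print(s['tcp_pos'],w2c(s['tcp_pos']),np.degrees(np.arctan2(s['ee_rot'][1,0],s['ee_rot'][0,0])))
c=cam('wrist');pickle.dump((c,s),open('w3.pkl','wb'))
cv2.imwrite('pics/w3.png',cv2.resize(c['im'],(800,600),interpolation=cv2.INTER_CUBIC))
E
```

```text
[ 0.53118674 -0.00390785  0.07820169] [-77.76147285 -33.83585609] -91.82596612619284
```

View pics/w3.png

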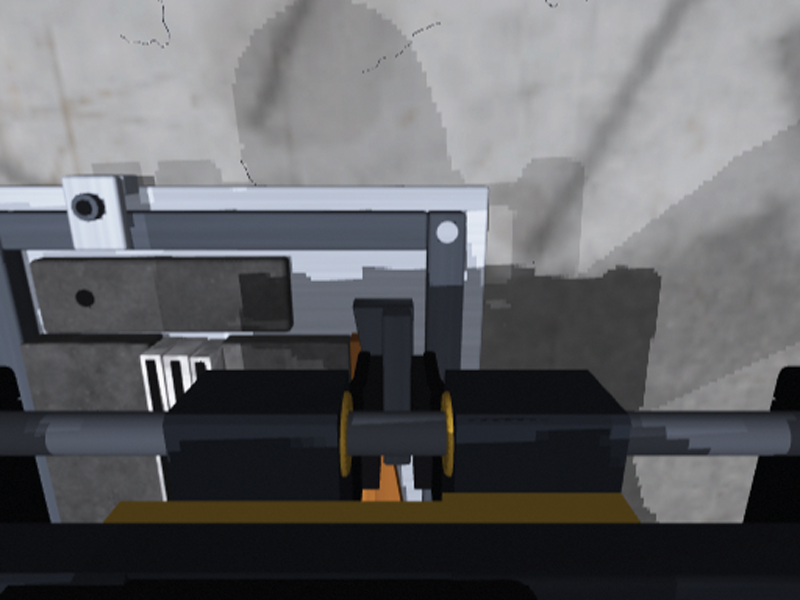

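The wedge's thick end (384–412, 301) sits just left of the -x bar's inner edge (427,260), with the corner screw at (447,231). I'll measure these relative to each other.

```bash
python3 - <<'E'
from h import *
import pickle
c,s=pickle.load(open('w3.pkl','rb'));k=.64
f=lambda u,v,z: ray(c,u*k-.2,v*k-.2,z)
P=s['tcp_pos']
for n,p,z in(('screw',(447,231),.019),('bar in',(427,255),.018),('bar in2',(427,345),.018),('-ybar in',(400,249),.018),('rib end L',(384,301),P[2]-.0101),('rib end R',(412,301),P[2]-.0101)): print(n,w2c(f(*p,z)).round(1))
s=sense(); print(w2c(s['tcp_pos']),s['tcp_pos'])
w=c2w(-80.85,-34);print(go(*w,.05,-91.85),go(*w,.0386,-91.85))
E
```

```text
screw [-98.2 -83.2]
bar in [-90.1 -72.9]
bar in2 [-90.8 -32. ]
-ybar in [-78.6 -75.4]
rib end L [-73.2 -67. ]
rib end R [-82.4 -67.1]
[-77.29715577 -33.30652875] [ 0.5316679  -0.00339379  0.07881198]
(array([0.07, 0.37, 2.88]), 0.001, 'heading', -91.8) (array([0.07, 0.37, 4.02]), 0.001, 'heading', -91.8)
```

Emit:
arm_command(
  deltas=[
    [0,0,0,0,0.35,0,1],
    [0,0,0,0,0.35,1,1],
    [0,0,0,0,0.35,2,1],
    [0,0,0,0,0.35,2.4,1],
    [0,0,0,0,0.35,2.4,1],
    [0,0,0,0,0.35,2.4,1],
  ],
)

```text
time_s: 5.88
tcp_pos: [0.5264, -0.0035, 0.0521]
ee_rot: [[-0.032, -0.999, -0.001], [-0.999, 0.032, -0.0], [0.001, 0.001, -1.0]]
wrist_force: [-0.2, -1.0, -1.4]
gripper_width: 0.111
gripper_force: 30.0
```

```bash
python3 - <<'E'
from h import *
s=sense(); print(w2c(s['tcp_pos']),s['tcp_pos'],s['wrist_force'])
w=c2w(-80.85,-33.5);print(go(*w,.0386,-91.85))
E
```

```text
[-82.60027394 -33.55747214] [ 0.52635944 -0.0034734   0.0520553 ] [-0.20990267 -1.03641497 -1.449094  ]
(array([-0.01, -0.18,  1.35]), 0.001, 'heading', -91.81)
```

Emit:
arm_command(
  deltas=[
    [0,0,0,0,-0.1,0,1],
    [0,0,0,0,-0.1,0,1],
    [0,0,0,0,-0.1,0,1],
    [0,0,0,0,-0.1,0,1],
    [0,0,0,0,-0.1,0,1],
    [0,0,0,0,-0.1,0,1],
  ],
)

```text
time_s: 6.38
tcp_pos: [0.5276, -0.0035, 0.0527]
ee_rot: [[-0.032, -0.999, 0.0], [-0.999, 0.032, 0.0], [-0.0, -0.0, -1.0]]
wrist_force: [0.3, 0.5, -1.0]
gripper_width: 0.107
gripper_force: 30.0
```

```bash
python3 - <<'E'
from h import *
s=sense(); print(w2c(s['tcp_pos']),s['tcp_pos'],s['wrist_force'])
w=c2w(-80.85,-33.5);print(go(*w,.0386,-91.85))
E
```

```text
[-81.32344616 -33.53566909] [ 0.52763631 -0.00349283  0.05271513] [ 0.2702472   0.49324856 -1.02452985]
(array([-0.  , -0.05,  1.41]), 0.0, 'heading', -91.84)
```

Aligned. Lowering onto the plate.

Emit:
arm_command(
  deltas=[
    [0,0,0,0,-0.05,0.5,1],
    [0,0,0,0,-0.05,1.0,1],
    [0,0,0,0,-0.05,1.3,1],
    [0,0,0,0,-0.05,1.4,1],
    [0,0,0,0,-0.05,1.4,1],
    [0,0,0,0,-0.05,1.4,1],
  ],
)

```text
time_s: 6.88
tcp_pos: [0.5277, -0.0036, 0.0386]
ee_rot: [[-0.032, -0.999, -0.001], [-0.999, 0.032, -0.0], [0.0, 0.001, -1.0]]
wrist_force: [-1.9, 0.1, 2.1]
gripper_width: 0.111
gripper_force: 30.0
```

```bash
python3 - <<'E'
from h import *
s=sense(); print(w2c(s['tcp_pos']),s['tcp_pos'],s['wrist_force'])
E
```

```text
[-81.2494205  -33.68897668] [ 0.52770535 -0.00364844  0.0385835 ] [-1.86546606  0.10505312  2.10804428]
```

Emit:
arm_command(
  deltas=[
    [0,0,0,0,0.1,0,1],
    [0,0,0,0,0.2,0,1],
    [0,0,0,0,0.3,0,1],
    [0,0,0,0,0.38,0,1],
    [0,0,0,0,0.38,0,1],
    [0,0,0,0,0.38,0,1],
  ],
)

```text
time_s: 7.38
tcp_pos: [0.5244, -0.0033, 0.0386]
ee_rot: [[-0.032, -0.999, 0.0], [-0.999, 0.032, 0.0], [-0.0, -0.0, -1.0]]
wrist_force: [-0.0, 0.6, -0.0]
gripper_width: 0.111
gripper_force: 30.0
```

```bash
python3 - <<'E'
from h import *
s=sense(); print(w2c(s['tcp_pos']),s['tcp_pos'],s['wrist_force'],s['moment'])
E
```

```text
[-84.54379919 -33.45710522] [ 0.52442017 -0.00331034  0.03863923] [-0.00835135  0.60217064 -0.00924559] [ 0.16403434 -0.2067606   0.02591817]
```

Emit:
arm_command(
  deltas=[
    [0,0,0,0,0.05,0,1],
    [0,0,0,0,0.08,0,1],
    [0,0,0,0,0.08,0,1],
    [0,0,0,0,0.08,0,1],
  ],
)

```text
time_s: 7.72
tcp_pos: [0.5239, -0.0033, 0.0387]
ee_rot: [[-0.032, -0.999, 0.001], [-0.999, 0.032, 0.0], [-0.0, -0.001, -1.0]]
wrist_force: [2.2, 0.1, -0.4]
gripper_width: 0.107
gripper_force: 30.0
```

```bash
python3 - <<'E'
from h import *
s=sense(); print(w2c(s['tcp_pos']),s['tcp_pos'],s['wrist_force'],s['moment'])
E
```

```text
[-85.03810998 -33.44724244] [ 0.52392644 -0.00328452  0.03865127] [ 2.20648929  0.06808531 -0.4153564 ] [-0.00648086 -0.69574356 -0.03823709]
```

Light contact with the bar. Now sliding along +y.

Emit:
arm_command(
  deltas=[
    [0,0,0,-0.5,0,0,1],
    [0,0,0,-1,0,0,1],
    [0,0,0,-1.5,0,0,1],
    [0,0,0,-2,0,0,1],
    [0,0,0,-2.5,0,0,1],
    [0,0,0,-3,0,0,1],
    [0,0,0,-3.5,0,0,1],
    [0,0,0,-4,0,0,1],
  ],
)

```text
time_s: 8.38
tcp_pos: [0.5252, 0.0372, 0.0387]
ee_rot: [[-0.032, -0.999, 0.001], [-0.999, 0.032, 0.0], [-0.0, -0.001, -1.0]]
wrist_force: [3.7, -1.8, -3.0]
gripper_width: 0.109
gripper_force: 30.0
```

```bash
python3 - <<'E'
from h import *
s=sense(); print(w2c(s['tcp_pos']),s['tcp_pos'],s['wrist_force'],s['moment'])
E
```

```text
[-85.07462213   7.08341678] [0.5251984  0.03722619 0.03873591] [ 3.68505241 -1.81311843 -3.0426125 ] [-0.73032196 -1.39452908 -0.00664273]
```

Emit:
arm_command(
  deltas=[
    [0,0,0,-0.2,0,0,1],
    [0,0,0,-0.4,0,0,1],
    [0,0,0,-0.6,0,0,1],
    [0,0,0,-0.8,0,0,1],
    [0,0,0,-1.0,0,0,1],
    [0,0,0,-1.2,0,0,1],
    [0,0,0,-1.2,0,0,1],
  ],
)

```text
time_s: 8.97
tcp_pos: [0.5255, 0.0488, 0.0387]
ee_rot: [[-0.032, -0.999, 0.001], [-0.999, 0.032, 0.0], [-0.0, -0.001, -1.0]]
wrist_force: [4.4, -2.3, -2.2]
gripper_width: 0.109
gripper_force: 30.0
```

```bash
python3 - <<'E'
from h import *
s=sense(); print(w2c(s['tcp_pos']),s['tcp_pos'],s['wrist_force'],s['moment'])
E
```

```text
[-85.10194431  18.68297852] [0.52554556 0.04882058 0.03874506] [ 4.36263515 -2.26955713 -2.17638484] [-0.61654092 -1.42011131 -0.00866218]
```

Emit:
arm_command(
  deltas=[
    [0,0,0,-0.1,-0.02,0,1],
    [0,0,0,-0.2,-0.03,0,1],
    [0,0,0,-0.3,-0.03,0,1],
    [0,0,0,-0.4,-0.03,0,1],
    [0,0,0,-0.5,-0.03,0,1],
    [0,0,0,-0.6,-0.03,0,1],
    [0,0,0,-0.7,-0.03,0,1],
    [0,0,0,-0.8,-0.03,0,1],
  ],
)

```text
time_s: 9.63
tcp_pos: [0.5258, 0.0557, 0.0388]
ee_rot: [[-0.032, -0.999, -0.0], [-0.999, 0.032, -0.001], [0.001, 0.0, -1.0]]
wrist_force: [6.1, -6.9, 0.6]
gripper_width: 0.109
gripper_force: 30.0
```

```bash
python3 - <<'E'
from h import *
s=sense(); print(w2c(s['tcp_pos']),s['tcp_pos'],s['wrist_force'],s['moment'],s['ee_rot'][:2,0])
E
```

```text
[-85.08639986  25.60881277] [0.52578468 0.05574231 0.03876619] [ 6.0716478  -6.86016842  0.55033341] [-2.20573122 -1.77566235 -0.06358691] [-0.03166998 -0.9994974 ]
```

Emit:
arm_command(
  deltas=[
    [0,0,0,-0.07,0,0,1],
    [0,0,0,-0.14,0,0,1],
    [0,0,0,-0.21,0,0,1],
    [0,0,0,-0.28,0,0,1],
    [0,0,0,-0.35,0,0,1],
    [0,0,0,-0.42,0,0,1],
    [0,0,0,-0.49,0,0,1],
    [0,0,0,-0.56,0,0,1],
  ],
)

```text
time_s: 10.3
tcp_pos: [0.5259, 0.0604, 0.0388]
ee_rot: [[-0.032, -0.999, -0.001], [-0.999, 0.032, -0.002], [0.003, 0.001, -1.0]]
wrist_force: [7.1, -10.3, 0.6]
gripper_width: 0.111
gripper_force: 30.0
```

```bash
python3 - <<'E'
from h import *
s=sense(); print(w2c(s['tcp_pos']),s['tcp_pos'],s['wrist_force'],s['moment'],s['ee_rot'][:2,0])
E
```

```text
[-85.11902379  30.2619734 ] [0.52590229 0.0603941  0.0388274 ] [  7.07048465 -10.28210159   0.61736914] [-3.07867574 -2.04061622  0.01293532] [-0.03178659 -0.99949151]
```

Emit:
arm_command(
  deltas=[
    [0,0,0,-0.07,0,0,1],
    [0,0,0,-0.14,0,0,1],
    [0,0,0,-0.21,0,0,1],
    [0,0,0,-0.28,0,0,1],
    [0,0,0,-0.35,0,0,1],
    [0,0,0,-0.42,0,0,1],
  ],
)

```text
time_s: 10.8
tcp_pos: [0.526, 0.0639, 0.0389]
ee_rot: [[-0.032, -1.0, -0.001], [-0.999, 0.032, -0.004], [0.004, 0.001, -1.0]]
wrist_force: [8.9, -15.6, -0.3]
gripper_width: 0.108
gripper_force: 30.0
```

```bash
python3 - <<'E'
from h import *
s=sense(); print(w2c(s['tcp_pos']),s['tcp_pos'],s['wrist_force'],s['moment'],s['ee_rot'][:2,0])
E
```

```text
[-85.12341872  33.78028415] [0.52601148 0.06391071 0.03888662] [  8.93566671 -15.62997414  -0.29471691] [-4.51220894 -2.48826984  0.03011103] [-0.03157328 -0.99949493]
```

Emit:
arm_command(
  deltas=[
    [0,0,0,-0.08,0,0,1],
    [0,0,0,-0.16,0,0,1],
    [0,0,0,-0.24,0,0,1],
    [0,0,0,-0.24,0,0,1],
  ],
)

```text
time_s: 11.13
tcp_pos: [0.5261, 0.0658, 0.039]
ee_rot: [[-0.032, -0.999, -0.001], [-0.999, 0.032, -0.004], [0.004, 0.001, -1.0]]
wrist_force: [7.1, -14.7, 0.8]
gripper_width: 0.112
gripper_force: 30.0
```

```bash
python3 - <<'E'
from h import *
s=sense(); print(w2c(s['tcp_pos']),s['tcp_pos'],s['wrist_force'],s['moment'],s['ee_rot'][:2,0])
c=cam('side');cv2.imwrite('pics/s5.png',np.hstack([cv2.resize(c['im'][180:310,70:243],(798,600),interpolation=cv2.INTER_CUBIC)]))
E
```

```text
[-85.09497752  35.71892201] [0.52610249 0.06584742 0.03897495] [  7.12519283 -14.68929728   0.76749278] [-4.51932603 -2.42507446  0.04443622] [-0.03167591 -0.99948965]
```

View pics/s5.png

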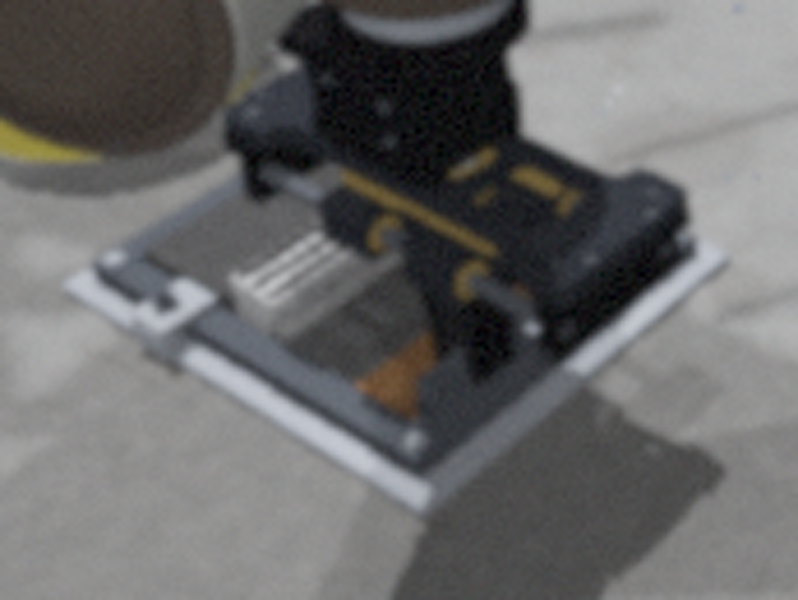

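The gripper is over the wedge, the type is upright, and the stick's thick end shows at (400,375). The force is still below the locking range's upper end, so I'll push on.

Emit:
arm_command(
  deltas=[
    [0,0,0,-0.08,0,0,1],
    [0,0,0,-0.16,0,0,1],
    [0,0,0,-0.24,0,0,1],
    [0,0,0,-0.3,0,0,1],
  ],
)

```text
time_s: 11.52
tcp_pos: [0.5261, 0.0673, 0.039]
ee_rot: [[-0.031, -1.0, -0.003], [-0.999, 0.031, -0.006], [0.007, 0.002, -1.0]]
wrist_force: [10.5, -23.6, 1.0]
gripper_width: 0.109
gripper_force: 30.0
```

```bash
python3 - <<'E'
from h import *
s=sense(); print(w2c(s['tcp_pos']),s['tcp_pos'],s['wrist_force'],s['moment'],s['ee_rot'][:2,0])
E
```

```text
[-85.14593146  37.12486466] [0.52609695 0.06725428 0.03898254] [ 10.48542244 -23.63200267   0.95159468] [-7.01954401e+00 -3.32334788e+00  1.00625602e-04] [-0.03123915 -0.99949054]
```

Bound: the force rises steeply with little motion. Now unload the arm gently while still gripping, to see if the wedge stays.

Emit:
arm_command(
  deltas=[
    [0,0,0,0,0,0,1],
    [0,0,0,0,0,0,1],
    [0,0,0,0.1,-0.03,0,1],
    [0,0,0,0.2,-0.06,0,1],
    [0,0,0,0.3,-0.1,0,1],
    [0,0,0,0.3,-0.1,0,1],
    [0,0,0,0.3,-0.1,0,1],
  ],
)

```text
time_s: 12.1
tcp_pos: [0.5262, 0.0669, 0.039]
ee_rot: [[-0.032, -0.999, -0.003], [-0.999, 0.032, -0.003], [0.003, 0.003, -1.0]]
wrist_force: [3.8, -8.4, 3.1]
gripper_width: 0.106
gripper_force: 30.0
```

```bash
python3 - <<'E'
from h import *
s=sense(); print(w2c(s['tcp_pos']),s['tcp_pos'],s['wrist_force'],s['moment'],s['ee_rot'][:2,0])
E
```

```text
[-85.02846106  36.8231145 ] [0.52620462 0.06694889 0.0389875 ] [ 3.75653179 -8.40373771  3.10432581] [-2.56770180e+00 -1.13708850e+00  3.07174615e-04] [-0.03210609 -0.99948048]
```

Emit:
arm_command(
  deltas=[
    [0,0,0,0.1,-0.04,0,1],
    [0,0,0,0.15,-0.06,0,1],
    [0,0,0,0.15,-0.06,0,1],
    [0,0,0,0.15,-0.06,0,0.5],
    [0,0,0,0.15,-0.06,0,0.5],
    [0,0,0,0.15,-0.06,0,0.5],
    [0,0,0,0.15,-0.06,0,0.5],
    [0,0,0,0.15,-0.06,0,0.5],
  ],
)

```text
time_s: 12.77
tcp_pos: [0.5271, 0.0673, 0.0383]
ee_rot: [[-0.032, -0.999, -0.001], [-0.999, 0.032, -0.0], [0.0, 0.001, -1.0]]
wrist_force: [-0.8, 1.8, -0.9]
gripper_width: 0.244
gripper_force: 0.0
```

```bash
python3 - <<'E'
from h import *
s=sense(); print(w2c(s['tcp_pos']),s['tcp_pos'],s['wrist_force'],s['gripper_width'])
E
```

```text
[-84.09690162  37.20313185] [0.52714796 0.06729864 0.03826663] [-0.77253213  1.78542971 -0.87866005] 0.24370904097400822
```

Emit:
arm_command(
  deltas=[
    [0,0,0,0,0,-0.5,0.5],
    [0,0,0,0,0,-2,0.5],
    [0,0,0,0,0,-5,0.5],
    [0,0,0,0,0,-9,0.5],
    [0,0,0,-2,0,-12,0.5],
    [0,0,0,-5,0,-14,0.5],
    [0,0,0,-7,0,-15,0.5],
    [0,0,0,-7,0,-15,0.5],
  ],
)

```text
time_s: 13.43
tcp_pos: [0.5318, 0.1407, 0.1924]
ee_rot: [[-0.028, -1.0, 0.007], [-1.0, 0.028, 0.004], [-0.004, -0.007, -1.0]]
wrist_force: [0.2, -1.0, -0.8]
gripper_width: 0.25
gripper_force: 0.0
```

```bash
python3 - <<'E'
from h import *
import pickle
s=sense();print(s['tcp_pos'],s['time_s'])
c=cam('wrist');pickle.dump((c,s),open('w4.pkl','wb'))
cv2.imwrite('pics/w4.png',cv2.resize(c['im'],(800,600),interpolation=cv2.INTER_CUBIC))
E
```

```text
[0.53181218 0.14067091 0.19237204] 13.4333
```

View pics/w4.png

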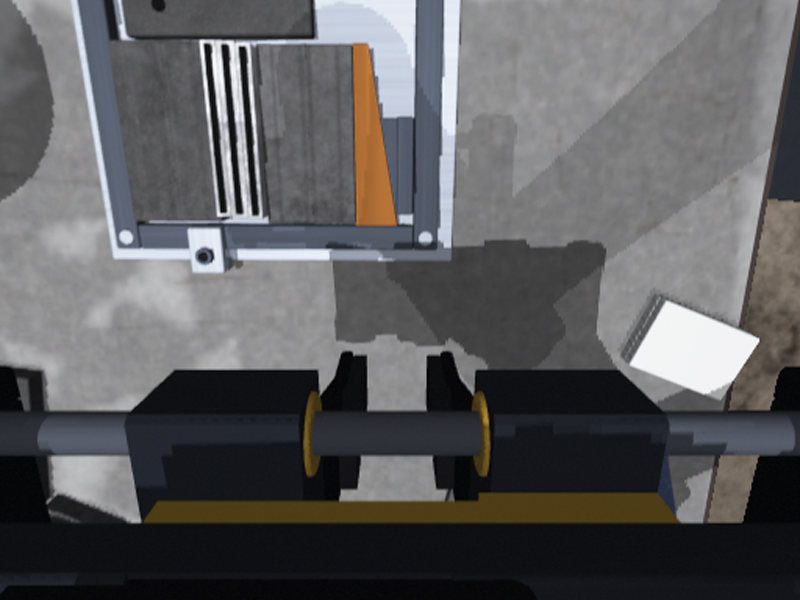

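```bash
python3 - <<'E'
from h import *
import pickle
c,s=pickle.load(open('w4.pkl','rb'));k=.64
f=lambda u,v,z: w2c(ray(c,u*k-.2,v*k-.2,z)).round(1)
print('thick',f(405,117,.0285),'thin',f(404,213,.0285),'screw (-98.9,83)',f(426,238,.019),'stick +x face',f(355,225,.018),f(353,44,.018),'type edges',f(200,40,.0295),f(252,40,.0295),f(220,217,.0295),f(267,217,.0295))
E
```

```text
thick [-84.8   8.9] thin [-84.6  65.3] screw (-98.9,83) [-99.3  82.4] stick +x face [-52.8  74.3] [-53.8 -32.1] type edges [ 32.2 -31.7] [  2.6 -31.7] [30.8 68.2] [ 1.3 68. ]
```

The wedge lies flat against the bar, with rib ends at (405,117) and (404,213). The row is closed up with the type upright, the stick's face is at its tight position, and the tool is clear. Handing in.

```bash
python3 -c "
from h import *
print(finish_job())"
```

```text
the job is handed in; nothing more can be done
None
```

The wedge quoin is in the gap, flat against the bar and thin end first. I drove it to about 23 N, a little over the 12–20 N locking range, and the row closed tight with the type standing flat. It stayed in place after release, and I handed the job in at about 13.5 s, well inside the 58 s limit.

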